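Block two bearing units in a tilted shipping crate

ROBOT

A 6-joint arm with a two-finger parallel gripper is mounted at the origin on a cart in front of the work surface, level with it; the furniture and walls round the work are solid. World frame = base frame: x ahead of the robot, y to its left, z up, the work surface at z = 0. Lengths are in m, angles in rad, forces in N, time in s.
With the tool pointing down it reaches from about 0.275 to 1 m from the base axis. Payload 8.4 kg.
Tool frame: the origin (TCP) lies midway between the tips of the shut fingers; the grasp point (between the pads) lies 19 mm behind it; z points along the fingers, y is the line along which they close (so a half turn about z gives the same grasp; the last joint's range is limited). The gripper opens to 85 mm and grips with 20 to 120 N. Pads are 22 mm wide; open, the fingers measure 114 mm over their backs; the gripper's body (76 mm by 85 mm) begins 54 mm behind the grasp point. The pads swing forward as they close: fully open they stand 13 mm farther back than shut.
Start: joints at [-1.329, 0.353, 1.633, -0, 1.155, -0.002], TCP at [0.151, -0.607, 0.204] pointing down, gripper open.
Joint ranges: [-2.63, 2.63], [-0.92, 2.1], [0.06, 2.66], [-1.3, 4.44], [0, 2.69], [-3.02, 3.02]. Speed limits (rad/s): [2.22, 2.22, 2.79, 3.14, 3.14, 3.14].

INTERFACE

Orientations are given as a unit quaternion [w, x, y, z].
In Python, from rig import robot, kinematics, viewer, workorder, models, monitor gives the robot as it stands. The module is installed in compiled form; this text tells all that it offers. Calls block until the motion is done:
- robot.move_pose(position, orientation): joint-space move of the TCP to a pose.
- robot.line_to(position, max_speed=0.15, frame=None, force_limit=None): straight line of the TCP; frame=None keeps the orientation; max_speed is the mean speed in m/s. With force_limit (N) it stops when the force on the tool has changed by that much, and returns True; else False.
- robot.move_joints(angles): joint-space move.
- robot.open_jaws() and robot.grab(squeeze=None): open the fingers fully, or close them until they stop; squeeze is the grip in N (None keeps the last).
- robot.sleep(seconds).
- kinematics.inverse_kinematics(position, orientation): joint angles nearest the present ones, or None.
- viewer.snapshot(name): name is "scene" or "top"; returns a dict with "image" (384x512x3 uint8, red, green, blue), "depth" (384x512 float32, m along the optical axis (not along the pixel's ray), 0 where there is no reading), "fx", "fy", "cx", "cy" (pixels), "k1" (the pictures are not rectified: a ray, as slopes to the right and down, at radius r is drawn at 1 + k1 r^2 times it, then the intrinsics apply), "R" (3x3) and "t" (3): a world point X has camera coordinates R X + t. Camera axes: x right, y down, z forward; pixel columns grow to the right and rows downward; lengths in m; the calibration is good to about 2 mm. A picture is of the moment at which its call begins.
A pose or a line that the arm cannot do raises robot.MotionError and nothing moves.
- workorder.job_done(): hands the job in; it is judged then, once.
Trained networks look in a picture, given as the dict that the camera call returned (one of the last four; its "shot" number tells which), for a name from the list of things; names that differ only in an ending like _2 or _b are one class to them, and where a whole thing is asked for, a point or a joint stands for the part that bears it (a point fixed in the world has none). Each returns a list of dicts, best first, with "conf" (0 to 1); they miss things now and then, are a little off and sometimes report something else, mostly with a low value. They report only what shows in the picture. A call takes as long as a camera call.
- models.spot_in(query, picture): "bbox" ([left, top, right, bottom] in pixels, round what is visible of it).
- models.outline_of(query, picture): "region" (384x512 bool, what is visible of it) and "bbox" ([left, top, right, bottom] in pixels, round what is visible of it).
- models.spot_point(query, picture): "at" ([column, row] in pixels: a listed point, or the origin of a listed thing).
Readings, each from a call of its own:
- monitor.get_time(): time.
- monitor.get_qpos(): joint angles.
- monitor.get_joint_velocities(): joint speeds.
- monitor.get_joint_efforts(): joint torques, N m.
- monitor.get_ee_pos(): TCP position.
- monitor.get_tool_rot(): TCP orientation.
- monitor.get_force(): force on the tool from outside, world axes, zero at the start.
- monitor.get_moment(): the same for the moment, N m.
- monitor.get_gripper_width(): finger opening in m.
- monitor.get_finger_force(): force on a finger pad.
Only numpy, scipy, OpenCV 4.12 (cv2) and the standard library are available. Lean on these libraries where they do the work, as an engineer would, in place of code of your own. Each camera call takes 0.05 s, during which the arm holds its last target. There are 200 camera calls.

TASK

The two pillow-block bearings in the open crate on the tilted packing stand have slipped about: block them in with the three wooden blocks so that nothing can slide along the crate on its way. Slide the bearings, without lifting them out, to where the blocks fit, and set each block lengthwise along the crate, the same way up as it lies on the bench and right down on the crate floor: the short one between the two bearings, the long one between the narrow bearing and the crate's end, the middle-sized one between the wide bearing and the other end. Do not shift or tip the brass height pin, the glue bottle or the small black carton.

Things in the scene. Friction and masses are not known exactly. Their poses are not given: they have to be found in the camera images.
- crate: open plywood crate, fixed on a tilted stand; origin at the centre of its inner floor; x up the slope of the floor, away from the robot, 25 degrees to the horizontal; y along the crate, roughly to the robot's left; z square out of its mouth, leaning 25 degrees to the robot. Inside 131 (x) by 324 (y) by 56 mm deep (z), walls 9 mm (inner top edges of the ends bevelled 4 mm), end handles 18 mm out
- narrow_bearing: narrow grey pillow-block bearing, loose on the crate floor, about 0.65 kg; pushed along the crate it drags on floor and lower wall and stays straight if pushed some 20 mm below its middle; foot 127 mm (x) by 36 (y) by 14 high, on it a housing of 58 mm diameter, 28 (32 over rings) wide; 71 mm high; origin at the centre of its underside, axes as the crate's. Either bearing may be the left one
- wide_bearing: wide grey pillow-block bearing, the same but 56 mm wide over the foot (y), housing 48 mm wide (52 mm over its rings), 127 mm long, 71 mm high; origin at the centre of its underside, axes parallel to the crate's
- long_block: long hardwood block, 85 mm long (y), 45 wide (x), 36 high (z); origin at the centre of its underside. Loose on the bench at any yaw; fits lengthwise with 4 mm play between the narrow bearing and the crate's end when the bearings stand right, their centres 55 mm either side of the crate's centre along y
- middle_block: wooden block standing on its narrow side, 75 mm long (y), 28 mm wide (x), 42 mm high (z); origin at the centre of its underside. Loose on the bench, any yaw; it fits with 4 mm play between the wide bearing and the crate's other end
- short_block: short wooden block, 60 mm long (y), 40 mm wide (x), 34 mm high (z); origin at the centre of its underside. Loose on the bench, any yaw; it fits with 4 mm play between the two bearings
- gauge_pin: bystander: brass rod of 12 mm on a round black foot of 64 mm, 135 mm high; origin under its centre
- glue: bystander: white glue bottle with a red cap, 40 mm across, 98 mm high; origin under its centre
- carton: bystander: small black carton, 41 by 57 by 66 mm high; origin under its centre
- desk_lamp_swivel (a joint): obstacle: swivel of the black desk lamp, swung back over the crate (0.76 to 0.87 rad); foot of 140 mm at x 0.58 y 0.31, lower arm from there to an elbow near x 0.63 y 0.20 z 0.36 to 0.48, upper arm on to a shade of 260 mm near x 0.70 y -0.17, all of it over the crate above z 0.45. Its loose cord, up to x 0.36 y -0.16 z 0.66, is no obstacle; the lamp need not be moved

How it is judged:
By the outcome, as a careful person would: the job done as asked, in the order asked, and still so for the second after the job is handed in, with the robot touching nothing.
It also fails if it takes over 72 s, if anything falls off the work surface, if the arm or the gripper's body presses on something with over 40 N, if the wrist force passes 120 N, or if a joint passes its speed limit or range.

## Working session

There is one attempt and no reset: what is moved stays moved. The work goes in short steps, each a Python script; the robot and the scene stay as the last script left them, time stands still between calls to the robot, and variables do not carry over. Pictures are saved under pics/ and viewed, at most 10 in all, crops included, and the job is handed in when it is done.

```bash
ls; mkdir -p pics; cat > h.py <<'E'
import numpy as np, cv2, pickle
from rig import robot, kinematics, viewer, workorder, models, monitor
def world(s,mask=None):
    d=s["depth"]; v,u=np.mgrid[0:384,0:512].astype(float)
    K=np.array([[s["fx"],0,s["cx"]],[0,s["fy"],s["cy"]],[0,0,1]])
    p=np.stack([(u-s["cx"])/s["fx"],(v-s["cy"])/s["fy"]],-1); q=p.copy()
    for _ in range(8): q=p/(1+s["k1"]*(q**2).sum(-1,keepdims=True))
    P=np.concatenate([q*d[...,None],d[...,None]],-1)
    W=(P-np.array(s["t"]))@np.array(s["R"])
    W[d<=0]=np.nan
    return W
E
python3 - <<'E'
from h import *
out={}
for n in("scene","top"):
    s=viewer.snapshot(n); out[n]=s
    cv2.imwrite(f"pics/{n}0.png",cv2.resize(s["image"][:,:,::-1],(800,600)))
    W=world(s); print(n,s["fx"],s["k1"],"cam",-np.array(s["R"]).T@s["t"])
    for q in["crate","narrow_bearing","wide_bearing","long_block","middle_block","short_block","gauge_pin","glue","carton"]:
        for r in models.outline_of(q,s)[:2]:
            m=r["region"]; p=W[m]; p=p[~np.isnan(p[:,0])]
            print(q,round(r["conf"],2),np.round(r["bbox"]),len(p),np.round(np.median(p,0),3) if len(p) else '',np.round(np.percentile(p,[2,98],axis=0),3).tolist() if len(p) else '')
            out[n,q]=out.get((n,q),[])+[r]
pickle.dump(out,open("s0.pkl","wb"))
print(monitor.get_time())
E
```

```text
pics
scene 350.72398889486703 -0.04114675988470729 cam [0.1565536  0.41834345 0.80935723]
crate 0.87 [168. 103. 288. 214.] 5386 [ 0.637 -0.116  0.086] [[0.54, -0.303, 0.027], [0.712, 0.049, 0.151]]
narrow_bearing 0.63 [196. 150. 233. 185.] 687 [ 0.628 -0.07   0.1  ] [[0.593, -0.115, 0.059], [0.696, -0.057, 0.13]]
wide_bearing 0.97 [222. 129. 263. 168.] 831 [ 0.608 -0.173  0.103] [[0.576, -0.216, 0.059], [0.679, -0.155, 0.13]]
long_block 0.62 [312. 120. 337. 147.] 394 [ 0.47  -0.434  0.033] [[0.431, -0.47, 0.005], [0.517, -0.405, 0.037]]
middle_block 0.58 [209. 251. 228. 288.] 464 [0.456 0.156 0.039] [[0.437, 0.116, 0.006], [0.481, 0.188, 0.042]]
short_block 0.81 [308. 157. 331. 178.] 356 [ 0.415 -0.286  0.03 ] [[0.388, -0.343, -0.001], [0.445, -0.261, 0.035]]
gauge_pin 0.62 [249. 210. 272. 253.] 457 [0.426 0.017 0.007] [[0.4, -0.013, 0.001], [0.456, 0.043, 0.122]]
glue 0.77 [268. 192. 287. 218.] 307 [ 0.438 -0.076  0.053] [[0.425, -0.096, 0.004], [0.457, -0.067, 0.091]]
carton 0.96 [282. 175. 304. 206.] 535 [ 0.43  -0.148  0.055] [[0.409, -0.185, 0.004], [0.463, -0.127, 0.067]]
top 3
[... 609 characters left out ...]
0.008], [0.483, 0.184, 0.048]]
middle_block 0.51 [318. 190. 337. 208.] 256 [ 0.419 -0.291  0.034] [[0.394, -0.324, 0.006], [0.449, -0.263, 0.04]]
short_block 0.62 [318. 189. 336. 209.] 266 [ 0.42  -0.291  0.034] [[0.392, -0.323, 0.002], [0.449, -0.263, 0.04]]
gauge_pin 0.77 [232. 220. 249. 240.] 277 [0.43  0.014 0.01 ] [[0.404, -0.016, 0.002], [0.461, 0.039, 0.12]]
gauge_pin 0.57 [201. 118. 320. 185.] 3929 [ 0.639 -0.126  0.081] [[0.538, -0.311, 0.03], [0.714, 0.038, 0.157]]
glue 0.45 [261. 207. 273. 223.] 123 [ 0.441 -0.084  0.064] [[0.428, -0.102, 0.028], [0.462, -0.069, 0.099]]
carton 0.76 [275. 198. 297. 217.] 264 [ 0.435 -0.158  0.066] [[0.413, -0.188, 0.013], [0.461, -0.13, 0.071]]
1.0
```

View pics/scene0.png

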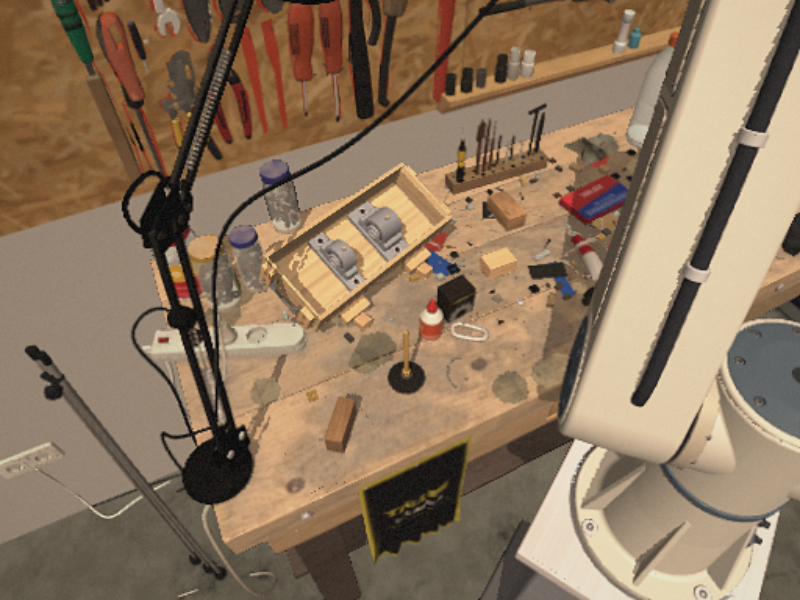

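View pics/top0.png

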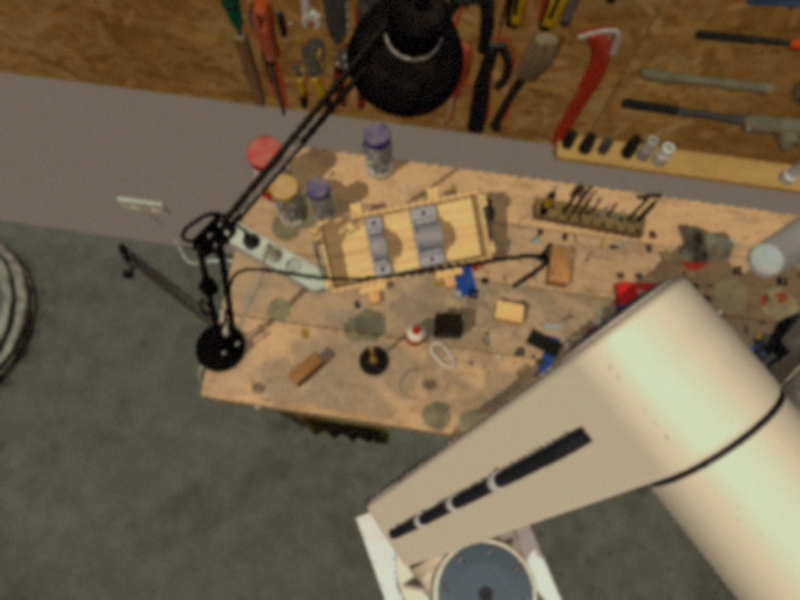

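```bash
cat > fit.py <<'E'
from h import *
from scipy.optimize import least_squares
from scipy.spatial.transform import Rotation as Ro
def sdf(P,c,hs):
    q=np.abs(P-c)-hs
    return np.linalg.norm(np.maximum(q,0),axis=1)+np.minimum(q.max(1),0)
def crate_boxes():
    X,Y,H,w=.0655,.162,.056,.009; zc=(H-w)/2; zh=(H+w)/2
    return [((0,0,-w/2),(X+w,Y+w,w/2)),((X+w/2,0,zc),(w/2,Y+w,zh)),((-X-w/2,0,zc),(w/2,Y+w,zh)),((0,Y+w/2,zc),(X+w,w/2,zh)),((0,-Y-w/2,zc),(X+w,w/2,zh))]
def bear_boxes(y,wide):
    f,h=(.056,.048) if wide else (.036,.028)
    return [((0,y,.007),(.0635,f/2,.007))]
def Rc(yaw): return Ro.from_euler('z',yaw)*Ro.from_euler('y',-np.radians(25))
def bearing_sdf(P,y,wide):
    f,h=(.056,.048) if wide else (.036,.028)
    foot=sdf(P,np.array((0,y,.007)),np.array((.0635,f/2,.007)))
    r=np.hypot(P[:,0],P[:,2]-.042)-.029; a=abs(P[:,1]-y)-h/2
    q=np.stack([r,a],1)
    cyl=np.linalg.norm(np.maximum(q,0),axis=1)+np.minimum(q.max(1),0)
    return np.minimum(foot,cyl)
def fit_crate(Pc,Pn,Pw,x0=(.63,-.13,.06,-.1,.05,-.05),free=True):
    def res(p):
        R=Rc(p[3]); L=lambda P:R.inv().apply(P-p[:3])
        C=L(Pc); d=np.min([sdf(C,np.array(c),np.array(h)) for c,h in crate_boxes()],0)
        return np.concatenate([d,bearing_sdf(L(Pn),p[4],0),bearing_sdf(L(Pw),p[5],1)])
    return least_squares(res,x0,loss='soft_l1',f_scale=.003)
def fit_block(P,dims,z=None):
    best=None
    h=np.array(dims)/2
    for y0 in np.arange(0,np.pi,np.pi/6):
        def res(p):
            L=Ro.from_euler('z',p[3]).inv().apply(P-np.array([p[0],p[1],p[2]]))
            return np.append(sdf(L,np.array([0,0,h[2]]),h),3*p[2])
        r=least_squares(res,[*P[:,:2].mean(0),0,y0],loss='soft_l1',f_scale=.003)
        if best is None or r.cost<best.cost: best=r
    return best
BL=dict(long_block=(.045,.085,.036),middle_block=(.028,.075,.042),short_block=(.040,.060,.034))
def pts(s,r,er=1):
    m=r["region"].astype(np.uint8)
    if er: m=cv2.erode(m,np.ones((3,3),np.uint8))
    P=world(s)[m>0]; return P[~np.isnan(P[:,0])]
E
python3 - <<'E'
from fit import *
o=pickle.load(open("s0.pkl","rb"))
for n in("scene","top"):
    s=o[n]; W=world(s)
    # table height
    m=(abs(W[...,2])<.015)&(W[...,0]>.38)&(W[...,0]<.52)&(abs(W[...,1]+.1)<.3); print(n,"table",np.median(W[m][:,2]),W[m][:,2].std())
    cr=o[n,"crate"][0].copy(); reg=cr["region"].copy()
    for q in("narrow_bearing","wide_bearing"): reg&=~cv2.dilate(o[n,q][0]["region"].astype(np.uint8),np.ones((3,3))).astype(bool)
    cr["region"]=reg
    Pc=pts(s,cr); Pc=Pc[Pc[:,2]<.2]
    r=fit_crate(Pc,pts(s,o[n,"narrow_bearing"][0],0),pts(s,o[n,"wide_bearing"][0],0))
    print(n,"crate",np.round(r.x,4),np.median(abs(r.fun)),len(Pc))
    for q in BL:
        P=pts(s,o[n,q][0],0); b=fit_block(P[P[:,2]>.008],BL[q]); print(q,np.round(b.x,4),np.median(abs(b.fun)))
    for q in("gauge_pin","glue","carton"):
        P=pts(s,o[n,q][0],0); print(q,np.round(P[P[:,2]>.03][:,:2].mean(0),3))
E
```

```text
scene table -0.001417479834139707 0.003162044688317754
scene crate [ 0.6346 -0.1269  0.0669 -0.1543  0.0467 -0.0613] 0.0013451214653559605 4207
long_block [ 0.4754 -0.4442 -0.0013  1.0323] 0.0009167577061200971
middle_block [ 4.6180e-01  1.5030e-01 -1.8000e-03  3.5047e+00] 0.0005757127137905674
short_block [ 4.1870e-01 -2.9530e-01 -1.4000e-03  2.5915e+00] 0.0007424536093862955
gauge_pin [0.427 0.016]
glue [ 0.439 -0.079]
carton [ 0.433 -0.152]
top table 0.0009070697903714313 0.003414534228990799
top crate [ 0.6403 -0.136   0.0711 -0.1495  0.0564 -0.052 ] 0.0019522270750147825 3002
long_block [ 4.7920e-01 -4.4380e-01  5.0000e-04  4.1706e+00] 0.0013023984515425635
middle_block [0.4634 0.1529 0.001  0.3727] 0.0010450657030461954
short_block [ 0.422  -0.2955  0.0009 -0.5546] 0.001396616549381325
gauge_pin [0.43  0.014]
glue [ 0.442 -0.085]
carton [ 0.437 -0.157]
```

```bash
python3 - <<'E'
from fit import *
o=pickle.load(open("s0.pkl","rb"))
for n,dz in(("scene",.0014),("top",-.0009)):
    s=o[n]; W=world(s)+[0,0,dz]
    m=cv2.dilate(o["%s"%n,"crate"][0]["region"].astype(np.uint8),np.ones((9,9)))>0
    P=W[m]; P=P[~np.isnan(P[:,0])]
    c=np.array([.637,-.131,.069]); L=Rc(-.152).inv().apply(P-c)
    L=L[(L[:,2]<.065)&(L[:,2]>-.02)]
    fl=L[(abs(L[:,0])<.04)&(abs(L[:,1])<.12)&(L[:,2]<.012)]
    print(n,"floor z",np.median(fl[:,2]))
    # profile along y at each end: max/med z in 4 mm bins, |x|<.05
    for sg in(1,-1):
        print(sg,[(int(b*1000),round(float(np.median(k[:,2]))*1000),round(float(np.percentile(k[:,2],90))*1000),len(k)) for b in np.arange(.13,.2,.004) for k in[L[(abs(L[:,0])<.045)&(abs(sg*L[:,1]-b)<.002)]] if len(k)])
    for sg in(1,-1):
        print('x',sg,[(int(b*1000),round(float(np.median(k[:,2]))*1000),round(float(np.percentile(k[:,2],90))*1000),len(k)) for b in np.arange(.045,.09,.004) for k in[L[(abs(L[:,1])<.14)&(abs(sg*L[:,0]-b)<.002)]] if len(k)])
E
```

```text
scene floor z 0.0009387732806378395
1 [(130, 1, 2, 44), (134, 0, 2, 39), (138, 1, 3, 41), (142, 2, 3, 13), (158, 49, 51, 4), (162, 56, 58, 31), (166, 35, 56, 223), (170, 34, 52, 25), (174, 35, 50, 22), (178, 29, 48, 61), (182, 28, 30, 38), (186, 29, 29, 1)]
-1 [(130, 1, 2, 29), (134, 1, 3, 33), (138, 1, 3, 29), (142, 1, 3, 33), (146, 1, 3, 28), (150, 1, 3, 29), (154, 1, 4, 29), (158, 1, 3, 32), (162, 1, 4, 28), (166, 25, 50, 231), (170, 43, 56, 134), (174, 57, 58, 26), (178, 56, 57, 2), (182, 51, 51, 5), (186, 50, 53, 6)]
x 1 [(45, 2, 14, 82), (49, 2, 16, 101), (53, 2, 16, 110), (57, 2, 16, 110), (61, 2, 15, 109), (65, 2, 14, 101), (69, 23, 52, 395), (73, 47, 58, 297), (77, 57, 59, 117), (81, 56, 57, 8)]
x -1 [(45, 2, 16, 117), (49, 2, 17, 115), (53, 13, 17, 47), (61, 56, 58, 75), (65, 56, 58, 125), (69, 33, 56, 358), (73, -2, 1, 54), (77, -2, 1, 56), (81, -2, 1, 54), (85, -2, 1, 56), (89, -1, 1, 57)]
top floor z -0.00048496363408735064
1 [(130, 0, 2, 33), (134, -1, 1, 32), (138, 0, 4, 31), (142, 0, 3, 32), (146, -1, 2, 32), (150, 0, 3, 32), (154, 0, 3, 30), (158, 35, 51, 41), (162, 
[... 154 characters left out ...]
-1, 3, 31), (138, 0, 3, 31), (142, -1, 2, 32), (146, 0, 4, 33), (150, 0, 2, 27), (154, -1, 1, 30), (158, 0, 4, 34), (162, 0, 3, 31), (166, 24, 48, 119), (170, 54, 57, 46), (174, 55, 58, 25), (178, 52, 55, 7), (182, 49, 54, 10), (186, 30, 45, 17), (190, 28, 32, 21), (194, 24, 24, 1)]
x 1 [(45, 1, 26, 89), (49, 0, 14, 92), (53, 0, 14, 90), (57, 2, 14, 98), (61, 1, 15, 98), (65, 2, 15, 103), (69, 0, 13, 104), (73, 53, 58, 95), (77, 55, 58, 110), (81, 55, 58, 88), (85, -18, -18, 11), (89, -18, -17, 6)]
x -1 [(45, 1, 14, 85), (49, 0, 16, 83), (53, 2, 15, 72), (57, 21, 53, 169), (61, 55, 59, 47), (65, 55, 58, 47), (73, -3, 1, 9), (77, -3, 0, 36), (81, -3, 2, 46), (85, -2, 0, 37), (89, -3, -1, 38)]
```

```bash
cat >> fit.py <<'E'
C0=np.array([.637,-.131,.069])+Rc(-.152).apply([.0055,-.0045,.0002])
E
cat > bear.py <<'E'
from fit import *
def look(names=("scene","top"),yaw=-.152,C=C0,dz=dict(scene=.0014,top=-.0009),pic=None):
  for n in names:
    s=viewer.snapshot(n)
    if pic: cv2.imwrite(f"pics/{pic}_{n}.png",cv2.resize(s["image"][90:230,150:350][:,:,::-1],(800,560),interpolation=cv2.INTER_CUBIC))
    W=world(s)+[0,0,dz[n]]
    L=Rc(yaw).inv().apply((W-C).reshape(-1,3)); L=L[~np.isnan(L[:,0])]
    for a,b in((-.06,-.035),(.035,.06)):
        k=L[(L[:,0]>a)&(L[:,0]<b)&(abs(L[:,1])<.15)&(L[:,2]>.009)&(L[:,2]<.022)]
        h,e=np.histogram(k[:,1],np.arange(-.15,.151,.002)); i=h>=3
        d=np.flatnonzero(np.diff(np.r_[0,i.astype(int),0])); print(n,"x",a,"feet",[(round(e[p]*1000),round(e[q]*1000)) for p,q in zip(d[::2],d[1::2]) if q-p>4])
    k=L[(abs(L[:,0])<.02)&(abs(L[:,1])<.15)&(L[:,2]>.055)&(L[:,2]<.08)]
    h,e=np.histogram(k[:,1],np.arange(-.15,.151,.002)); i=h>=2
    d=np.flatnonzero(np.diff(np.r_[0,i.astype(int),0])); print(n,"tops",[(round(e[p]*1000),round(e[q]*1000)) for p,q in zip(d[::2],d[1::2]) if q-p>4])
E
python3 - <<'E'
from bear import *
print(C0); look(pic="a")
# ik feasability
from h import *
def q(ax): # tool z=-crate z, tool y = crate x*sign
    R=Rc(-.152).as_matrix(); z=-R[:,2]; y=R[:,0]*ax if True else 0; x=np.cross(y,z)
    m=np.stack([x,y,z],1); r=Ro.from_matrix(m).as_quat(); return np.r_[r[3],r[:3]]
for ax in(1,-1):
  for y in(.13,0,-.13):
    p=C0+Rc(-.152).apply([-.02,y,.006]); print(ax,y,p.round(3),kinematics.inverse_kinematics(p,q(ax)))
E
```

```text
[ 0.6411623  -0.13619008  0.07150566]
scene x -0.06 feet [(-76, -64), (-42, -22), (38, 50), (52, 76)]
scene x 0.035 feet [(-74, -64), (-46, -24), (40, 52), (54, 64), (66, 76)]
scene tops [(-76, -28), (42, 72)]
top x -0.06 feet [(-54, -38)]
top x 0.035 feet [(-80, -66), (-64, -54), (-40, -24), (38, 48), (50, 64)]
top tops [(-76, -28), (42, 70)]
1 0.13 [ 0.64  -0.005  0.068] [ 0.03625639  0.38551156  2.05879444 -0.29136454  0.27893409  0.45167317]
1 0 [ 0.621 -0.133  0.068] [-0.23361492  0.37683365  2.07423593  0.13558791  0.25772989 -0.20515918]
1 -0.13 [ 0.601 -0.262  0.068] [-0.49252933  0.40857999  2.01738956  0.44761451  0.33219275 -0.7367976 ]
-1 0.13 [ 0.64  -0.005  0.068] [ 0.03625639  0.38551156  2.05879444 -0.29136454  0.27893409 -2.68991948]
-1 0 [ 0.621 -0.133  0.068] [-0.23361492  0.37683365  2.07423593  0.13558791  0.25772989  2.93643347]
-1 -0.13 [ 0.601 -0.262  0.068] [-0.49252933  0.40857999  2.01738956  0.44761451  0.33219275  2.40479506]
```

View pics/a_scene.png

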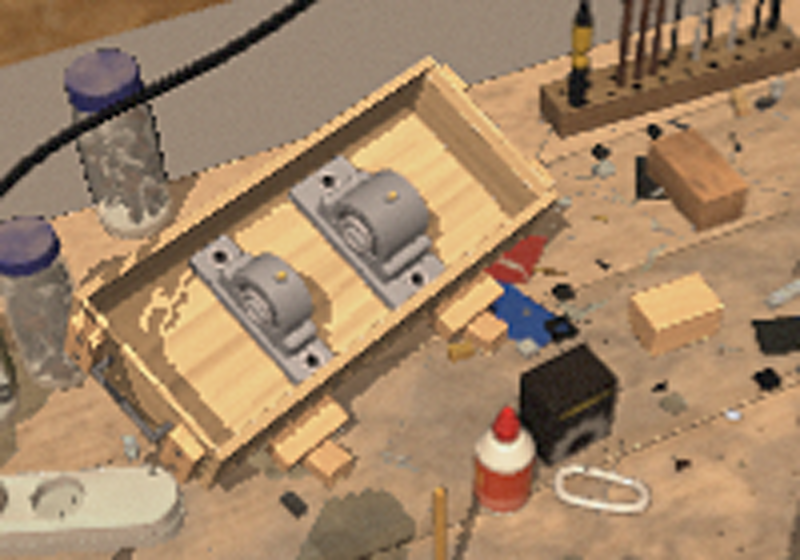

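```bash
cat > mv.py <<'E'
from fit import *
YAW=-.152; C=C0.copy()
R=Rc(YAW)
def Q(m): r=Ro.from_matrix(m).as_quat(); return np.r_[r[3],r[:3]]
def qc():
    M=R.as_matrix(); z=-M[:,2]; y=M[:,0]; return Q(np.stack([np.cross(y,z),y,z],1))
def w(x,y,z): return C+R.apply([x,y,z])
def loc(): return R.inv().apply(np.array(monitor.get_ee_pos())-C)*1000
def ln(x,y,z,v=.15,f=None): return robot.line_to(w(x,y,z),max_speed=v,force_limit=f)
E
python3 - <<'E'
from mv import *
robot.grab(30)
robot.move_pose(w(-.02,-.125,.10),qc()); print(monitor.get_time(),loc(),monitor.get_force(),monitor.get_gripper_width())
ln(-.02,-.125,.02,.2)
print("floor",ln(-.02,-.125,-.008,.03,6),loc(),monitor.get_time(),monitor.get_force())
z=loc()[2]/1000+.004
ln(-.02,-.125,z,.05); print(monitor.get_force())
print("wall-",ln(-.02,-.165,z,.03,5),loc(),monitor.get_time(),monitor.get_force())
ln(-.02,-.125,z,.1); print(loc(),monitor.get_time())
E
```

```text
3.8 [ -19.77951848 -125.85458731  100.11182302] [-0.46128985 -0.60454794  1.17687639] 4.929383837662703e-05
floor False [ -19.9306604  -125.01008722   -7.93074688] 5.4333 [-0.20502465 -0.26152033  0.03582157]
[1.23426836 0.06224625 0.25603306]
wall- True [ -20.40483847 -151.33510995   -4.12108257] 6.5583 [0.99329628 1.83204236 0.45428726]
[ -19.94842637 -124.88236082   -3.97566317] 6.9667
```

```bash
python3 - <<'E'
from mv import *
f0=np.array(monitor.get_force())
print("floor",ln(-.02,-.125,-.02,.02,6),loc(),monitor.get_time(),monitor.get_force()-f0)
print(monitor.get_tool_rot(),qc())
s=viewer.snapshot("scene")
cv2.imwrite("pics/b.png",cv2.resize(s["image"][60:230,150:400][:,:,::-1],(800,544),interpolation=cv2.INTER_CUBIC))
E
```

```text
floor False [ -19.95701222 -124.95840157  -19.97622429] 7.9167 [-0.10202333 -0.0628142   1.12197894]
[0.16348111 0.74084895 0.63605898 0.14087489] [0.16422443 0.74076854 0.635937   0.14098384]
```

View pics/b.png

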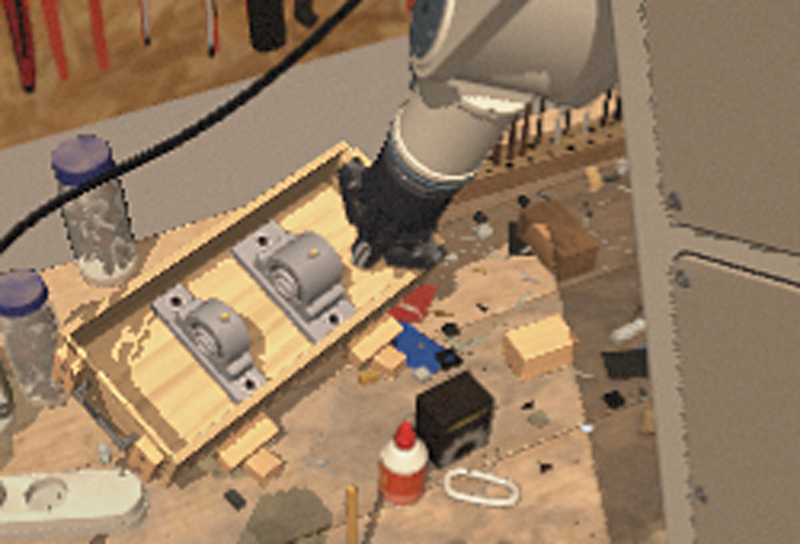

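```bash
python3 - <<'E'
from mv import *
print(loc(),monitor.get_gripper_width(),monitor.get_force(),monitor.get_joint_efforts())
for n,dz in(("scene",.0014),("top",-.0009)):
    s=viewer.snapshot(n); W=world(s)+[0,0,dz]
    L=R.inv().apply((W-C).reshape(-1,3))*1000; I=s["image"].reshape(-1,3).astype(int)
    k=(abs(L[:,0])<110)&(L[:,1]<-80)&(L[:,1]>-200)&(L[:,2]<140)&(L[:,2]>-30)&(I.max(1)<60)
    A=L[k]
    for z in range(-30,140,10):
        B=A[(A[:,2]>=z)&(A[:,2]<z+10)]
        if len(B)>3: print(n,z,len(B),np.percentile(B[:,:2],[3,50,97],axis=0).round().tolist())
    k=(abs(L[:,0])<60)&(L[:,1]<-90)&(L[:,1]>-150)&(abs(L[:,2])<9); print("floor",L[k].mean(0), k.sum())
E
```

```text
[ -19.91362983 -124.96976494  -19.92888588] 7.831633320148836e-05 [0.36023874 0.35666959 0.42152434] [ 1.02086490e-02 -5.69368422e+01 -2.33558053e+01  4.98979334e-01
 -1.78769711e+00 -8.34560069e-04]
scene 20 4 [[-31.0, -119.0], [-20.0, -119.0], [-10.0, -118.0]]
scene 30 9 [[-35.0, -123.0], [-31.0, -119.0], [-10.0, -116.0]]
scene 50 34 [[-53.0, -132.0], [-20.0, -116.0], [-2.0, -112.0]]
scene 60 53 [[-54.0, -135.0], [-31.0, -115.0], [13.0, -111.0]]
scene 70 47 [[-65.0, -133.0], [-31.0, -114.0], [22.0, -107.0]]
scene 80 57 [[-71.0, -126.0], [-15.0, -113.0], [29.0, -108.0]]
scene 90 52 [[-79.0, -118.0], [-29.0, -113.0], [32.0, -107.0]]
scene 100 55 [[-80.0, -131.0], [-28.0, -114.0], [36.0, -105.0]]
scene 110 42 [[-63.0, -126.0], [-37.0, -113.0], [16.0, -104.0]]
scene 120 18 [[-60.0, -122.0], [-55.0, -116.0], [16.0, -113.0]]
scene 130 9 [[-59.0, -119.0], [-54.0, -109.0], [-12.0, -89.0]]
floor [   1.67729656 -122.35159547    0.80234792] 411
top 70 6 [[9.0, -118.0], [13.0, -116.0], [16.0, -113.0]]
top 90 9 [[22.0, -130.0], [25.0, -118.0], [31.0, -114.0]]
floor [  12.55126877 -109.5264498    -0.77682858] 354
```

```bash
python3 - <<'E'
from mv import *
s=viewer.snapshot("scene"); W=world(s)+[0,0,.0014]
L=R.inv().apply((W-C).reshape(-1,3))*1000; I=s["image"].reshape(-1,3).astype(int)
k=(L[:,0]>-45)&(L[:,0]<10)&(L[:,1]<-108)&(L[:,1]>-140)&(L[:,2]<60)
for z in range(-40,60,5):
    m=k&(L[:,2]>=z)&(L[:,2]<z+5); B=L[m]
    if len(B): print(z,len(B),np.percentile(B[:,:2],[3,50,97],axis=0).round().tolist(),I[m].mean(0).round())
# expected pixel of TCP and of points up the tool
P=np.array([w(-.02,-.125,z/1000) for z in(-20,0,20,40,60)]); c=P@np.array(s["R"]).T+s["t"]; p=c[:,:2]/c[:,2:]; p=p*(1+s["k1"]*(p**2).sum(1,keepdims=True))
u=p*[s["fx"],s["fy"]]+[s["cx"],s["cy"]]; print(u.round())
x,y=u[1].astype(int); im=s["image"][y-35:y+25,x-40:x+40]
cv2.imwrite("pics/c.png",cv2.resize(im[:,:,::-1],(800,600),interpolation=cv2.INTER_NEAREST)); print(x-40,y-35)
E
```

```text
-5 20 [[-44.0, -137.0], [-31.0, -124.0], [8.0, -110.0]] [223. 190. 131.]
0 75 [[-44.0, -138.0], [-21.0, -120.0], [8.0, -110.0]] [226. 188. 130.]
5 2 [[-27.0, -120.0], [-17.0, -119.0], [-7.0, -117.0]] [175. 142. 100.]
10 5 [[-27.0, -119.0], [-18.0, -115.0], [-14.0, -114.0]] [130. 118. 108.]
15 3 [[-32.0, -118.0], [-30.0, -117.0], [-26.0, -115.0]] [78. 73. 68.]
20 11 [[-35.0, -128.0], [-24.0, -116.0], [-14.0, -113.0]] [97. 87. 76.]
25 8 [[-34.0, -120.0], [-26.0, -117.0], [-9.0, -114.0]] [87. 79. 72.]
30 9 [[-35.0, -120.0], [-21.0, -116.0], [-10.0, -113.0]] [76. 70. 66.]
35 9 [[-34.0, -122.0], [-21.0, -115.0], [-13.0, -112.0]] [96. 89. 80.]
40 8 [[-34.0, -120.0], [-27.0, -116.0], [-20.0, -113.0]] [87. 80. 72.]
45 9 [[-32.0, -122.0], [-21.0, -116.0], [-10.0, -112.0]] [59. 55. 53.]
50 11 [[-34.0, -129.0], [-19.0, -118.0], [-2.0, -113.0]] [57. 51. 48.]
55 24 [[-40.0, -131.0], [-17.0, -114.0], [8.0, -111.0]] [55. 48. 45.]
[[259. 144.]
 [261. 141.]
 [263. 138.]
 [265. 135.]
 [268. 132.]]
221 106
```

View pics/c.png

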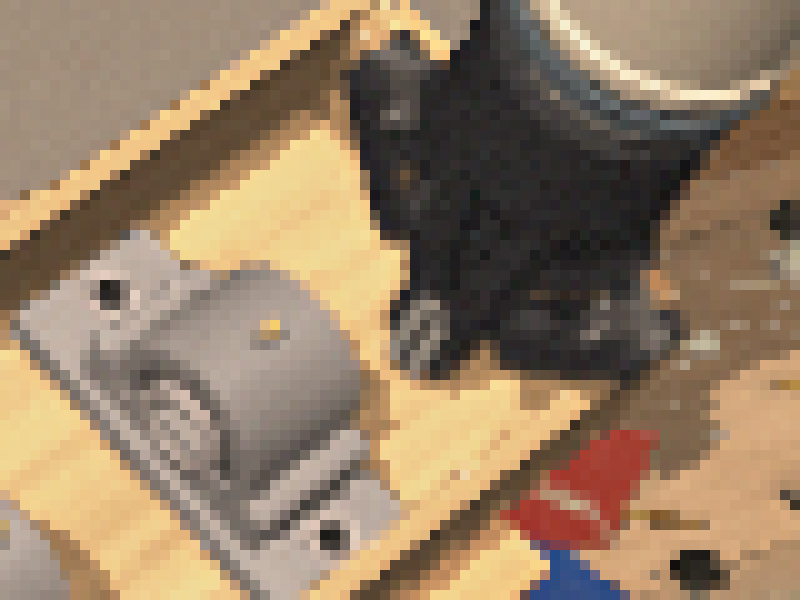

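```bash
python3 - <<'E'
from mv import *
ln(0,-.125,-.015,.1)
print("floor",ln(0,-.125,-.05,.02,5),loc(),monitor.get_time(),monitor.get_force())
print(monitor.get_qpos())
E
```

```text
floor True [ 1.44249342e-02 -1.24991436e+02 -2.72416265e+01] 9.3083 [-3.80853833  1.65134558  7.07520828]
[-0.46394547  0.47870259  1.96308494  0.43887073  0.31145263 -0.70451412]
```

```bash
python3 - <<'E'
from mv import *
ln(-.018,-.125,.075,.25); ln(-.018,.12,.075,.3)
print("down",ln(-.018,.12,-.021,.12,12),loc(),monitor.get_time())
f=ln(-.018,.165,-.021,.04,5); y1=loc(); print("wall+",f,y1,monitor.get_time(),monitor.get_force())
y1=y1[1]; ym=-151.3; yc=(y1+ym)/2; hw=162-(y1-ym)/2; print("centre",yc,"hw",hw)
E
```

```text
down False [-17.72644605 119.81771222 -20.65573516] 11.8167
wall+ True [-18.60610658 149.72567891 -21.03728894] 12.575 [-0.96211977 -2.90362212  1.10911128]
centre -0.7871605439293319 hw 11.48716054392932
```

```bash
sed -i 's/^C0=.*/&\nC0=C0+Rc(-.152).apply([0,-.0008,0])/' fit.py; python3 - <<'E'
from mv import *
ln(-.018,.1,-.021,.15)
f0=np.array(monitor.get_force()); ln(-.018,.084,-.021,.03); print(loc(),np.array(monitor.get_force())-f0,monitor.get_time())
ln(-.018,.1,-.021,.15); ln(-.018,.1,.075,.25); ln(-.018,.0065,.075,.25)
print("down",ln(-.018,.0065,-.021,.12,10),loc())
f0=np.array(monitor.get_force()); ln(-.018,-.016,-.021,.03); print(loc(),np.array(monitor.get_force())-f0,monitor.get_time())
ln(-.018,.003,-.021,.1); ln(-.018,.003,.09,.25)
robot.move_pose(w(-.25,-.1,.12),qc())
print(monitor.get_time())
from bear import look
look(C=C0)
E
```

```text
[-17.93533919  83.85314709 -20.99704984] [ 0.91851337 -1.34482666  1.19000713] 13.7417
down False [-17.70626413   6.755492   -20.65752447]
[-18.11389393 -16.02940133 -20.94794997] [-0.97715453  3.47087614  1.97588056] 16.9083
18.9917
scene x -0.06 feet [(-82, -68), (-56, -46), (-44, -26), (40, 74)]
scene x 0.035 feet [(-56, -46), (-36, -26), (44, 74)]
scene tops [(-80, -30), (40, 70)]
top x -0.06 feet [(-82, -52), (-50, -34), (38, 52), (54, 64)]
top x 0.035 feet [(-68, -40), (-38, -26), (38, 58), (60, 74)]
top tops [(-78, -30), (42, 70)]
```

```bash
python3 - <<'E'
from mv import *
T=np.array(monitor.get_ee_pos()); q=monitor.get_tool_rot(); Rt=Ro.from_quat(np.r_[q[1:],q[0]]); print(T,monitor.get_force())
for n,dz in(("scene",.0014),("top",-.0009)):
    s=viewer.snapshot(n); W=world(s)+[0,0,dz]
    L=Rt.inv().apply((W-T).reshape(-1,3))*1000
    k=(abs(L[:,0])<70)&(abs(L[:,1])<80)&(W.reshape(-1,3)[:,2]>.12)
    for z in range(10,-240,-10):
        B=L[k&(L[:,2]<=z)&(L[:,2]>z-10)]
        if len(B)>2: print(n,z,len(B),"x",np.percentile(B[:,0],[2,50,98]).round(),"y",np.percentile(B[:,1],[2,98]).round())
E
```

```text
[ 0.35264281 -0.19407892  0.07463169] [ 0.21418772  0.37290164 -0.62551175]
scene -40 3 x [6. 7. 8.] y [ 7. 10.]
scene -50 17 x [ 5. 10. 12.] y [-7. 11.]
scene -60 26 x [-9. 10. 12.] y [-15.   6.]
scene -70 57 x [-7. 11. 14.] y [-32.  28.]
scene -80 117 x [-11.   8.  13.] y [-37.  34.]
scene -90 75 x [-11.  11.  17.] y [-45.  40.]
scene -100 98 x [-4. 13. 18.] y [-53.  52.]
scene -110 145 x [-3. 11. 17.] y [-62.  58.]
scene -120 150 x [-10.   8.  20.] y [-60.  57.]
scene -130 94 x [-5. 12. 21.] y [-43.  42.]
scene -140 32 x [-6.  9. 13.] y [-42.  38.]
scene -150 18 x [ 5. 24. 38.] y [-38.  35.]
scene -160 90 x [ 9. 33. 39.] y [-34.  34.]
scene -170 83 x [ 8. 35. 39.] y [-33.  37.]
scene -180 97 x [13. 33. 40.] y [-35.  35.]
scene -190 114 x [ 7. 33. 40.] y [-34.  36.]
scene -200 124 x [12. 30. 38.] y [-34.  33.]
scene -210 37 x [16. 37. 42.] y [-35.  36.]
scene -220 127 x [10. 36. 41.] y [-38.  38.]
scene -230 164 x [-0. 34. 42.] y [-40.  39.]
top -70 8 x [ 6. 12. 14.] y [10. 28.]
top -80 15 x [-2.  7. 13.] y [19. 36.]
top -90 9 x [ 7. 12. 14.] y [16. 48.]
top -100 14 x [ 6. 13. 18.] y [12. 52.]
top -110 34 x [-10.   5.  12.] y [42. 62.]
top -120 36 x [-9.  1. 15.] y [23. 60.]
top -130 14 x [-8.  2. 12.] y [31. 42.]
top -140 13 x [-7.  6. 11.] y [36. 42.]
top -150 8 x [-11.   6.  32.] y [20. 38.]
top -160 35 x [-17.  24.  38.] y [-6. 39.]
top -170 30 x [-20.  20.  38.] y [-7. 38.]
top -180 37 x [-16.  22.  38.] y [-4. 38.]
top -190 38 x [-15.  20.  38.] y [-1. 37.]
top -200 10 x [11. 27. 36.] y [14. 36.]
top -210 15 x [-13.  26.  40.] y [-14.  41.]
top -220 39 x [-18.  24.  41.] y [-3. 41.]
top -230 70 x [-14.  27.  41.] y [-14.  42.]
```

```bash
cat >> mv.py <<'E'
def qv(yaw):
    z=np.array([0,0,-1.]); y=np.array([np.cos(yaw),np.sin(yaw),0]); return Q(np.stack([np.cross(y,z),y,z],1))
BP=dict(short_block=(.4204,-.2954,-.552),long_block=(.4773,-.4440,1.030),middle_block=(.4626,.1516,.368))
E
python3 - <<'E'
from mv import *
for n,(x,y,a) in BP.items():
    for k in(0,np.pi): print(n,kinematics.inverse_kinematics([x,y,-.015],qv(a+k)), kinematics.inverse_kinematics([x,y,.1],qv(a+k)) is not None)
x,y,a=BP["short_block"]
robot.move_pose([x,y,.06],qv(a)); print(monitor.get_time())
print(robot.line_to([x,y,-.005],max_speed=.04,force_limit=5),monitor.get_ee_pos(),monitor.get_time())
robot.line_to([x,y,.06],max_speed=.2); robot.open_jaws()
print(monitor.get_time(),monitor.get_gripper_width())
E
```

```text
short_block [-6.15431124e-01  5.03985496e-01  2.01791828e+00 -4.44089210e-16
  6.19688876e-01 -6.34311237e-02] True
short_block None False
long_block [-7.51570342e-01  6.50288032e-01  1.70645030e+00 -4.44089210e-16
  7.84854321e-01 -1.78157034e+00] True
long_block [-7.51570342e-01  6.50288032e-01  1.70645030e+00 -4.44089210e-16
  7.84854321e-01  1.36002231e+00] True
middle_block [ 3.13602382e-01  4.77177921e-01  2.07556021e+00 -4.44089210e-16
  5.88854517e-01 -5.43976179e-02] True
middle_block None False
20.4083
True [ 0.42027676 -0.29530393  0.00666919] 21.6167
22.8167 0.08531406325670521
```

```bash
cat >> mv.py <<'E'
ZG=-.020
def pick(n,squeeze=50,z=ZG):
    x,y,a=BP[n]
    if n!="short_block": robot.open_jaws(); robot.move_pose([x,y,.07],qv(a+(np.pi if n=="long_block" and 0 else 0)))
    print("stop",robot.line_to([x,y,z],max_speed=.12,force_limit=12),monitor.get_ee_pos()[2])
    robot.grab(squeeze); print("width",monitor.get_gripper_width(),monitor.get_time())
    robot.line_to([x,y,.11],max_speed=.2)
E
python3 - <<'E'
from mv import *
pick("short_block")
# gap between feet: narrow inner 37+.?, wide inner -27 => block centre +.005
robot.move_pose(w(0,.0052,.075),qc()); print(monitor.get_time(),loc(),monitor.get_gripper_width(),monitor.get_force())
ln(0,.0052,.005,.12); print(loc(),monitor.get_force())
f=ln(0,.0052,ZG-.003,.03,8); print("down",f,loc(),monitor.get_force(),monitor.get_time())
s=viewer.snapshot("scene")
cv2.imwrite("pics/d.png",cv2.resize(s["image"][90:210,180:340][:,:,::-1],(800,600),interpolation=cv2.INTER_CUBIC))
E
```

```text
stop False -0.019630200604737615
width 0.03921930731985659 24.125
25.8833 [-1.00905839  4.70247432 74.48459411] 0.03912826512691325 [ 0.14591586 -0.05629434 -0.72020528]
[-0.01243301  4.79212721  5.10392357] [-0.3343703  -0.29615266 -0.67591426]
down True [ -0.23579454   5.29639795 -19.6265262 ] [-1.00291228  0.62059145  4.80515588] 27.3833
```

View pics/d.png

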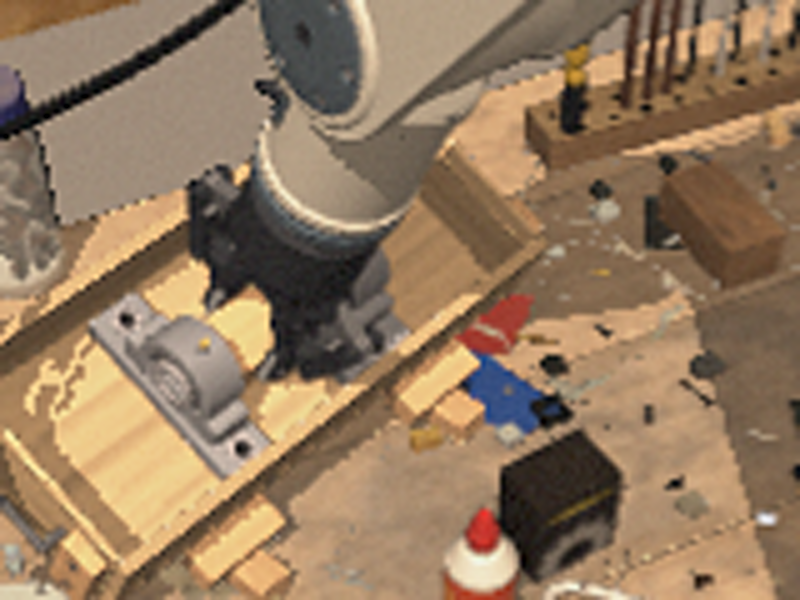

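```bash
sed -i 's/,1.030),/,1.030-np.pi),/' mv.py; cat >> mv.py <<'E'
def place(y0,sg):
    robot.move_pose(w(0,y0,.085),qc()); print(monitor.get_time(),loc(),monitor.get_gripper_width())
    ln(0,y0,.001,.12)
    f=ln(0,y0+sg*.009,.001,.025,4); l=loc(); print("wall",f,l,monitor.get_time(),monitor.get_force())
    y=l[1]/1000-sg*.0023 if f else y0
    ln(0,y,.001,.05)
    f=ln(0,y,ZG-.003,.04,8); print("down",f,loc(),monitor.get_time(),monitor.get_force())
E
python3 - <<'E'
from mv import *
robot.open_jaws(); ln(0,.0052,.095,.25)
print(monitor.get_time())
pick("long_block")
place(.1172,1)
E
```

```text
28.5667
stop False -0.01935667694417173
width 0.04426988832188253 31.4833
33.9333 [1.14407832e-01 1.16542389e+02 8.47425219e+01] 0.044073363989142085
wall True [-6.97026107e-02  1.19442694e+02  1.51651059e+00] 35.025 [ 0.36295987 -0.90204092 -1.33792409]
down True [ -0.24079691 117.11023816 -19.84038198] 35.7917 [0.62896689 0.51978796 3.03422268]
```

```bash
python3 - <<'E'
from mv import *
robot.open_jaws(); ln(0,.117,.095,.25)
pick("middle_block")
robot.move_pose(w(0,.1,.13),qc()); print(monitor.get_time())
place(-.1220,-1)
E
```

```text
stop False -0.019499523602503274
width 0.027374019063163998 39.4917
41.2
42.1083 [  -0.35115446 -120.67267344   84.60763936] 0.027468984864293573
wall True [-5.08386112e-02 -1.22778458e+02  1.50815690e+00] 43.1667 [-0.05414855  0.22565927 -1.06814402]
down True [  -0.39569674 -120.3419862   -19.92802845] 43.9333 [-0.7360905   1.13623754  3.2930344 ]
```

```bash
python3 - <<'E'
from mv import *
robot.open_jaws(); ln(0,-.1203,.095,.25)
robot.move_joints([-1.329,.353,1.633,0,1.155,-.002]); print(monitor.get_time(),monitor.get_force())
from bear import look
look(C=C0,pic="e")
s=viewer.snapshot("scene"); 
for q in BL:
    for r in models.outline_of(q,s)[:1]:
        P=R.inv().apply(pts(s,r,0)+[0,0,.0014]-C)*1000; print(q,r["conf"],np.percentile(P,[3,50,97],axis=0).round().tolist())
for q in("gauge_pin","glue","carton"):
    P=pts(s,models.outline_of(q,s)[0],0); print(q,np.round(P[P[:,2]>.03][:,:2].mean(0),3))
E
```

```text
47.125 [-0.93349841  0.41889938 -1.16388929]
scene x -0.06 feet [(-72, -46), (-34, -24), (40, 50), (52, 74)]
scene x 0.035 feet [(-58, -48), (40, 50), (52, 74)]
scene tops [(-80, -28), (42, 70)]
top x -0.06 feet [(-82, -56), (-46, -26), (38, 52), (60, 72)]
top x 0.035 feet [(-72, -60), (-58, -40), (-38, -26), (38, 58), (60, 72)]
top tops [(-78, -30), (42, 70)]
long_block 0.73 [[-26.0, 79.0, 22.0], [-5.0, 117.0, 36.0], [17.0, 154.0, 39.0]]
middle_block 0.72 [[-18.0, -155.0, 12.0], [-7.0, -125.0, 43.0], [9.0, -94.0, 46.0]]
short_block 0.77 [[-23.0, -21.0, 11.0], [-7.0, 3.0, 34.0], [15.0, 27.0, 38.0]]
gauge_pin [0.427 0.015]
glue [ 0.439 -0.079]
carton [ 0.433 -0.152]
```

View pics/e_scene.png

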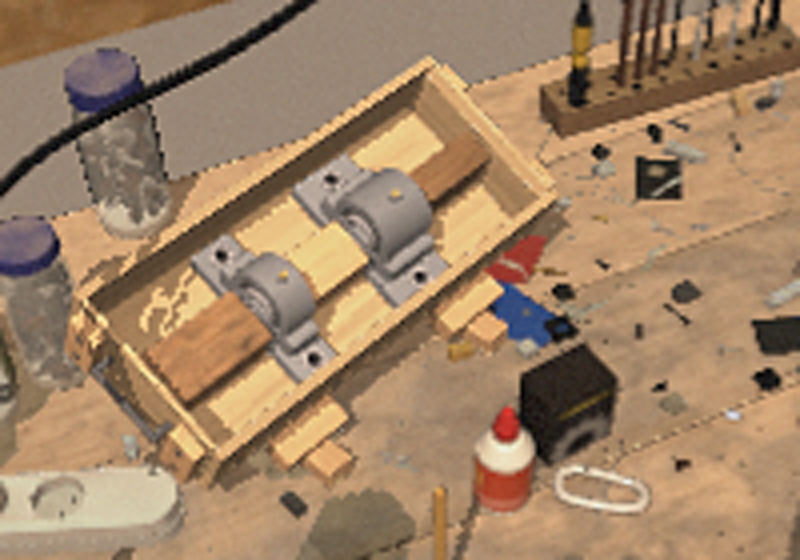

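The picture shows all three blocks seated lengthwise: long at (210,345), short at (325,260) and middle at (450,170). They lie flat at the right heights between the bearings and the ends. The bystanders have not moved, so I am handing the job in.

```bash
python3 -c "
from h import *
print(workorder.job_done(),monitor.get_time())"
```

```text
the job is handed in; nothing more can be done
the job is handed in; nothing more can be done
```

The job is handed in: both bearings are at their marks and blocked in by the three blocks lying lengthwise on the crate floor, at about 47 s of the 72 s allowed, with the pin, bottle and carton unmoved; the judge's verdict was not reported.

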